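# Build the marking stack for a strip of cutters

## Robot

A 6-joint arm with a two-finger parallel gripper is mounted at the origin on a cart in front of the work surface, level with it; the furniture and walls round the work are solid. World frame = base frame: x ahead of the robot, y to its left, z up, the work surface at z = 0. Lengths are in m, angles in rad, forces in N, time in s.
With the tool pointing down it reaches from about 0.35 to 0.775 m from the base axis. Payload 5.5 kg.
Tool frame: the origin (TCP) lies between the finger pads; the fingertips stand 11 mm ahead of it and the grasp point (between the pads) lies 8 mm behind it (tips_ahead is the distance from the TCP to the fingertips, in m); z points along the fingers, y is the line along which they close (so a half turn about z gives the same grasp; the last joint's range is limited). The gripper opens to 85 mm and grips with 20 to 120 N. Pads are 22 mm wide; open, the fingers measure 114 mm over their backs; the gripper's body (76 mm by 85 mm) begins 54 mm behind the grasp point. The pads swing forward as they close: fully open they stand 13 mm farther back than shut.
Start: joints at [-1.289, 0.313, 0.046, 1.304, 0, 1.431], TCP at [0.235, -0.525, 0.242] pointing down, gripper open.
Joint ranges: [-2.76, 2.76], [-0.86, 1.69], [-1.03, 1.26], [-2.2, 2.34], [-1.47, 1.5], [-3.14, 3.14]. Speed limits (rad/s): [2.57, 2.57, 3.14, 3.14, 3.14, 3.14].

## Interface

Orientations are given as a unit quaternion [w, x, y, z].
In Python, from workcell import * gives the robot as it stands. The module is installed in compiled form; this text tells all that it offers.
- The arm moves only by the tool jog_arm, never from a script. Its argument "moves" is a list of rows, each an object with "fingers": the closure, from 0 (fully open) to 1 (shut); "slide": the shift along the tool's x, y, z in mm, a list of three; "angular": the turn, a rotation vector about the tool's x, y, z in degrees, a list of three. A call has 1 to 10 rows; each row is the pose to reach, as a shift and turn from the pose commanded when the call began, along the tool's axes at that moment; what a row does not reach only later rows make up. A row lasts 1/12 s, in which the tool goes at most 41.7 mm and 7.16 degrees, less where a joint would pass 70% of its speed; a pose out of reach is approached as far as the arm can. A call with a gripper value outside its range is refused whole. The fingers move at their own pace and stop on an object; "squeeze" is the grip in N (left out, the last holds). Time passes only in rows, so rows that repeat a pose let the fingers close. It gives the time, the measured TCP pose, the force, the opening and the grip force at its end, in the units of the state.
- get_state(): the state, without advancing time (a new reading comes with each control period).
- read_camera(name): name is "scene" or "top" or "wrist"; returns a dict with "color" (384x512x3 uint8, red, green, blue), "fovy" (degrees; the focal length in pixels is half the picture's height over the tangent of half this angle, whatever the lens; pixels are square), "cx", "cy" (the principal point, pixels), "world_from_camera" (4x4, takes a point from camera to world coordinates); the wrist camera has in their place "tool_from_camera" (4x4, takes a point from camera to tool coordinates, whose origin is the TCP and whose axes are the flange's). Camera axes: x right, y down, z forward; pixel columns grow to the right and rows downward; lengths in m; the calibration is good to about 2 mm. A picture is of the moment at which its call begins: read the wrist's pose just before it. There is no depth.
- hand_in(): hands the job in; it is judged then, once.
Trained networks look in a picture, given as the dict that the camera call returned (one of the last four; its "shot" number tells which), for a name from the list of things; names that differ only in an ending like _2 or _b are one class to them, and where a whole thing is asked for, a point or a joint stands for the part that bears it (a point fixed in the world has none). Each returns a list of dicts, best first, with "p" (0 to 1); they miss things now and then, are a little off and sometimes report something else, mostly with a low value. They report only what shows in the picture. A call takes as long as a camera call. They do not tell look-alikes from the thing itself.
- look_for(target, picture): "point" ([column, row] in pixels, amid what is visible of it).
- tip_of(target, picture): "point" ([column, row] in pixels: a listed point, or the origin of a listed thing).
The state is a dict: "clock": time; "joint_pos": joint angles; "qvel": joint speeds; "tau": joint torques, N m; "tcp_pos": TCP position; "orientation": TCP orientation; "wrist_force": force on the tool from outside, world axes, zero at the start; "ft_torque": the same for the moment, N m; "finger_gap": finger opening in m; "grip_force": force on a finger pad.
Only numpy, scipy, OpenCV 4.12 (cv2) and the standard library are available. Lean on these libraries where they do the work, as an engineer would, in place of code of your own. Each camera call takes 0.05 s, during which the arm holds its last target. There are 200 camera calls.

## Task

Set up the laser marking stack on the aluminium stand, strictly in this order: push the black packing block down into the gap between the stand's two steel cheeks until it sits flat on the plate, lay the red riser plate on it, then the brass spacer plate on the red one, and last set the yellow strip with its four green-capped cutters upright on the brass. Centre each piece on the one below, with the red plate, brass plate and strip lying lengthwise across the gap, squarely from one cheek over the other, and let go of each piece before you bring the next. Leave the two single green-capped cutters where they lie.

Things in the scene. Friction and masses are not known exactly. Their poses are not given: they have to be found in the camera images.
- stand: Fixed aluminium plate 110 x 96 x 10 mm (x, y, z) with two steel cheeks. Origin: centre of the plate's underside, on the bench mat; z up. Cheeks at x = -31.5 and +31.5 mm, each 12 mm thick (x), 44 mm long (y), tops 27.5 mm above the mat. Gap between them: 51 mm wide (x), open at both y ends, centred on the origin, floor 10 mm above the mat; inner top edges slope as a lead-in about 5 mm wide.
- packer_mid (a point): Black packing block, loose, 48 mm (x) by 62 mm (y) by 26 mm high, 0.3 kg; this point is its centre, 13 mm above its underside; z up. It goes into the gap with its 48 mm across the gap; its ends then stand out 9 mm beyond the cheeks along y, so grip it by the ends (across the 62 mm). Once home its top is 36 mm above the mat.
- riser_mid (a point): Red riser plate, 110 mm (its x) by 60 mm (its y) by 18 mm thick, lying flat, loose; this point is its centre, 9 mm above its underside; z up. Grip it across the 60 mm. About 0.3 kg. In the stack its x runs along the stand's x (either way round).
- spacer_mid (a point): Brass spacer plate, 96 mm (its x) by 46 mm (its y) by 14 mm thick, lying flat, loose; this point is its centre, 7 mm above its underside; z up. Grip it across the 46 mm. About 0.35 kg. In the stack its x runs along the stand's x (either way round).
- strip_mid (a point): Yellow foam strip with four green-capped cutters standing in it, loose: foam 22 mm (x) by 90 mm (y) by 20 mm high; the caps, 12 mm wide, reach 40 mm above the underside. This point is the foam's centre, 10 mm above its underside; z up. Grip across the 22 mm. 0.06 kg. In the stack its y runs along the stand's x (either way round).
- cutter_a: Bystander, leave alone: single loose cutter in a green cap, lying on the mat beyond the work (just in front of the laser head and its beam, which overhang the desk from x = 0.545 m on, undersides 0.29 to 0.33 m up), 49 mm long (its x) by 18 by 13 mm high; origin under its middle.
- cutter_b: Bystander, leave alone: a second single loose cutter in a green cap, lying like the first, 49 x 18 x 13 mm; origin under its middle.
Mind the look-alikes: they are no part of the job. Leave any orange look-alike of the part that bears packer_mid alone.

How it is judged:
On the way, in this order (a step that is already met when the one before it is completed fails the run):
1. the black block is home in the gap between the cheeks and let go (z of packer_mid in the frame of stand between 0.019 and 0.0255 m and x of packer_mid in the frame of stand between -0.006 and 0.006 m and y of packer_mid in the frame of stand between -0.011 and 0.011 m and angle between packer_mid's own z axis and vertical below 0.07 rad and angle between the y axis of packer_mid and the y axis of stand, either way round below 0.15 rad and contact force between the fingers and packer below 0.1 N and linear speed of packer below 0.02 m/s), for 0.2 s.
2. the red plate lies centred on the black block and is let go (horizontal distance between riser_mid and packer_mid below 0.012 m and z of riser_mid in the frame of stand between 0.041 and 0.049 m and angle between riser_mid's own z axis and vertical below 0.08 rad and angle between the x axis of riser_mid and the x axis of stand, either way round below 0.2 rad and contact force between the fingers and riser below 0.1 N and linear speed of riser below 0.02 m/s), for 0.2 s.
3. the brass plate lies centred on the red plate and is let go (horizontal distance between spacer_mid and riser_mid below 0.012 m and z of spacer_mid in the frame of stand between 0.057 and 0.065 m and angle between spacer_mid's own z axis and vertical below 0.08 rad and angle between the x axis of spacer_mid and the x axis of stand, either way round below 0.2 rad and contact force between the fingers and spacer below 0.1 N and linear speed of spacer below 0.02 m/s), for 0.2 s.
4. the strip stands centred on the brass plate and is let go (horizontal distance between strip_mid and spacer_mid below 0.012 m and z of strip_mid in the frame of stand between 0.074 and 0.082 m and angle between strip_mid's own z axis and vertical below 0.08 rad and angle between the y axis of strip_mid and the x axis of stand, either way round below 0.2 rad and contact force between the fingers and strip below 0.1 N and linear speed of strip below 0.02 m/s), for 0.2 s.
At the end, for the whole second after the job is handed in: Block flat on the plate between the cheeks (within 11 mm lengthwise), then red, brass and strip on it in that order: each centre within 12 mm sideways of the one below and 4 mm of its stacked height, level, lengthwise along the stand's x within 0.2 rad; all released and at rest (all of step 1 and all of step 2 and all of step 3 and all of step 4); the robot touches nothing.
It fails at once if a single loose cutter is moved by more than 25 mm (distance of any of cutter_a, cutter_b from where it was at the start of the episode above 0.025 m).
It also fails if it takes over 109 s, if anything falls off the work surface, if the arm or the gripper's body presses on something with over 40 N, if the wrist force passes 120 N, or if a joint passes its speed limit or range.

## Working session

There is one attempt and no reset: what is moved stays moved. The work goes in short steps, Python scripts to look and compute and a tool call to move; the robot and the scene stay as the last step left them, time stands still between calls to the robot, and variables do not carry over. Pictures are saved under pics/ and viewed, at most 14 in all, crops included, and the job is handed in when it is done.

Besides the shell and the picture viewer there is one more tool, called after ">>>" by a JSON object that holds its "method" and its "body", one argument or row to a line. jog_arm: Moves the arm, as the interface text tells. Its arguments: {"type":"object","properties":{"moves":{"type":"array","items":{"type":"object","properties":{"fingers":{"type":"number"},"slide":{"type":"array","items":{"type":"number"}},"angular":{"type":"array","items":{"type":"number"}}}}},"squeeze":{"type":"number"}},"required":["moves"]}

```bash
mkdir -p pics; ls; cat > h.py <<'E'
from workcell import *
import numpy as np, cv2
from scipy.spatial.transform import Rotation as R
def save(p,n): cv2.imwrite('pics/'+n,p["color"][:,:,::-1])
def T(p,st=None):
    if "world_from_camera" in p: return np.array(p["world_from_camera"])
    M=np.eye(4); q=st["orientation"]; M[:3,:3]=R.from_quat([q[1],q[2],q[3],q[0]]).as_matrix(); M[:3,3]=st["tcp_pos"]
    return M@np.array(p["tool_from_camera"])
def foc(p): return 192/np.tan(np.radians(p["fovy"])/2)
def toworld(p,px,z,st=None):
    M=T(p,st); d=M[:3,:3]@np.array([(px[0]-p["cx"])/foc(p),(px[1]-p["cy"])/foc(p),1.])
    o=M[:3,3]; return o+d*(z-o[2])/d[2]
def topx(p,X,st=None):
    c=np.linalg.inv(T(p,st))@np.append(X,1); return [p["cx"]+foc(p)*c[0]/c[2],p["cy"]+foc(p)*c[1]/c[2]]
def yaw(st):
    q=st["orientation"]; return R.from_quat([q[1],q[2],q[3],q[0]])
E
python3 - <<'E'
from h import *
st=get_state(); print(st)
Z=dict(stand=0,packer_mid=.013,riser_mid=.009,spacer_mid=.007,strip_mid=.01,cutter_a=0)
for c in ("top","scene"):
    p=read_camera(c); save(p,c+'1.png'); print(c,p["fovy"],p["cx"],p["cy"],T(p).round(3).tolist())
    for k,z in Z.items():
        print(k,[(np.round(d["point"]).tolist(),round(d["p"],2),toworld(p,d["point"],z).round(3)[:2].tolist()) for d in tip_of(k,p)[:4]])
E
```

```text
pics
{'clock': 0.0, 'joint_pos': array([-1.28861248e+00,  3.14005542e-01,  4.49500765e-02,  1.30358513e+00,
       -3.58004618e-05,  1.43117814e+00]), 'qvel': array([ 0.00073847,  0.00021394, -0.00033674, -0.0006662 ,  0.00188776,
        0.00119681]), 'tau': array([-5.50811801e-04, -4.80625176e+01,  2.98536175e+01,  1.92212075e-02,
       -2.22635149e-04, -6.78161953e-06]), 'tcp_pos': array([ 0.23523951, -0.52413025,  0.2413941 ]), 'orientation': array([-9.18515304e-04,  9.77842272e-01,  2.09340967e-01, -8.35312913e-05]), 'wrist_force': array([ 0.24879257, -0.43543313, -0.31359815]), 'ft_torque': array([ 0.00558875, -0.05675307, -0.03254997]), 'grip_force': 0.0, 'finger_gap': 0.0850417130105254}
top 45.90745379114503 253.67323548368842 189.48494638356019 [[-0.004, -0.989, 0.15, 0.368], [-1.0, 0.002, -0.012, 0.118], [0.011, -0.15, -0.989, 1.438], [0.0, 0.0, 0.0, 1.0]]
stand [([344.0, 235.0], 0.75, [0.44, -0.186])]
packer_mid [([298.0, 238.0], 0.9, [0.431, -0.038])]
riser_mid [([251.0, 231.0], 0.58, [0.454, 0.111])]
spacer_mid [([203.0, 243.0], 0.92, [0.416, 0.261]), ([250.0, 232.0], 0.32, [0.451, 0.114])]
strip_mid [([160.0, 240.0], 0.54, [0.426, 0.394])]
cutter_a [([193.0, 201.0], 0.43, [0.549, 0.295]), ([319.0, 200.0], 0.41, [0.551, -0.108])]
scene 53.66483926537236 258.5003731230913 189.09527826016262 [[-0.374, -0.813, 0.445, 0.081], [-0.927, 0.327, -0.182, 0.292], [0.003, -0.481, -0.877, 1.015], [0.0, 0.0, 0.0, 1.0]]
stand [([358.0, 199.0], 0.96, [0.453, -0.182]), ([220.0, 254.0], 0.4, [0.444, 0.259])]
packer_mid [([268.0, 232.0], 0.67, [0.451, 0.111]), ([318.0, 222.0], 0.6, [0.428, -0.034])]
riser_mid [([268.0, 233.0], 0.8, [0.449, 0.112])]
spacer_mid [([222.0, 256.0], 0.96, [0.434, 0.256])]
strip_mid [([168.0, 283.0], 0.69, [0.417, 0.412])]
cutter_a [([323.0, 183.0], 0.42, [0.541, -0.111]), ([316.0, 226.0], 0.3, [0.422, -0.028])]
```

```bash
python3 - <<'E'
import cv2
a=cv2.imread('pics/top1.png')
cv2.imwrite('pics/top1c.png',cv2.resize(a[150:290,120:400],None,fx=2.85,fy=2.85,interpolation=2))
a=cv2.imread('pics/scene1.png')
cv2.imwrite('pics/sc1c.png',cv2.resize(a[130:340,100:420],None,fx=2.5,fy=2.5,interpolation=2))
E
```

```text
(no output)
```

View pics/top1c.png

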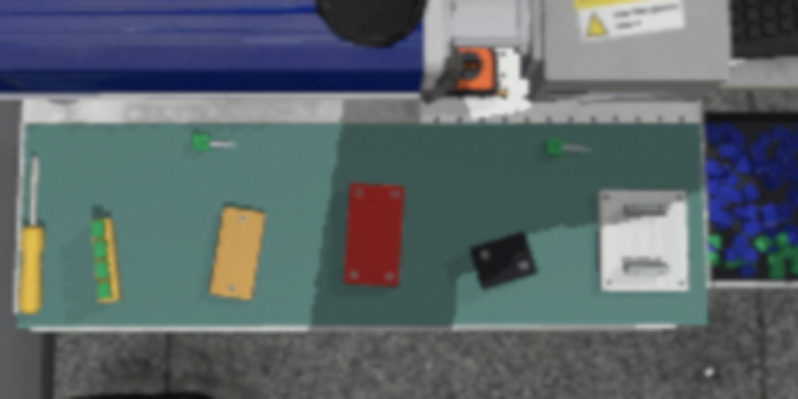

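View pics/sc1c.png

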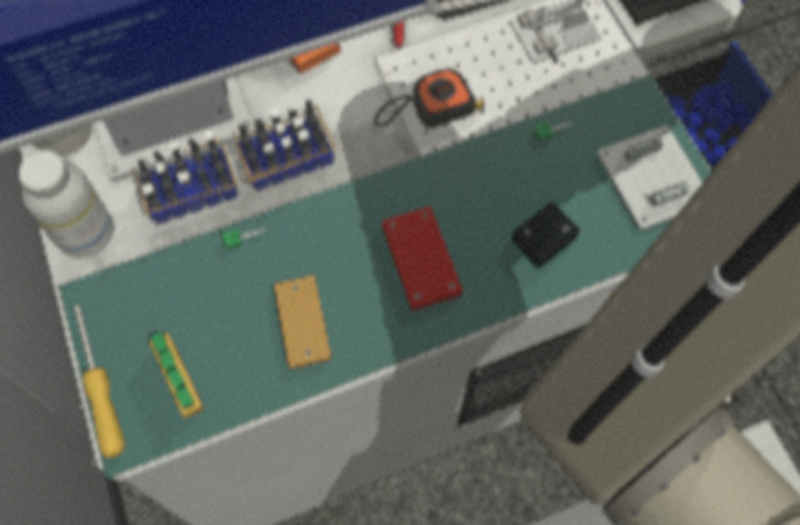

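The black block is at top px (298,241). Look-alikes: the orange tape measure at top px (287,174), and the dark knob or cap at (249,151). The description picks the black block with two screw holes at crop (503,260). Green caps to leave alone are at (190,200) and (314,201). The stand is at (345,235), with its cheeks lying along world y, so stand x ≈ world x. I'll measure outlines next.

```bash
cat >> h.py <<'E'
def mask(p,kind):
    h=cv2.cvtColor(p["color"],cv2.COLOR_RGB2HSV).astype(int); H,S,V=h[...,0],h[...,1],h[...,2]
    return {'red':((H<8)|(H>172))&(S>120)&(V>60),'brass':(H>8)&(H<27)&(S>80)&(V>110),
     'black':(V<60)&(S<120),'yel':(H>20)&(H<38)&(S>110)&(V>90),'green':(H>45)&(H<75)&(S>130)&(V>60),'white':(V>120)&(S<30)}[kind].astype(np.uint8)
def blob(p,kind,near,z,st=None,rad=60):
    m=mask(p,kind); yy,xx=np.mgrid[:384,:512]; m[(xx-near[0])**2+(yy-near[1])**2>rad**2]=0
    m=cv2.morphologyEx(m,cv2.MORPH_OPEN,np.ones((3,3),np.uint8))
    cs,_=cv2.findContours(m,cv2.RETR_EXTERNAL,cv2.CHAIN_APPROX_NONE)
    c=max(cs,key=cv2.contourArea)[:,0]
    w=np.array([toworld(p,q,z,st)[:2] for q in c])
    r=cv2.minAreaRect((w*1000).astype(np.float32)); b=cv2.boxPoints(r)
    e=[b[1]-b[0],b[2]-b[1]]; l=max(e,key=np.linalg.norm); a=np.degrees(np.arctan2(l[1],l[0]))
    return dict(c=np.round(r[0],1).tolist(),size=np.round(sorted(r[1]),1).tolist(),long_deg=round((a+90)%180-90,1))
E
python3 - <<'E'
from h import *
p=read_camera("top")
for k,n,z,r in (('black',(298,241),.024,25),('red',(251,232),.018,40),('brass',(203,239),.014,30),('yel',(158,240),.015,24),('green',(157,240),.04,24),('white',(346,234),.012,35)):
    print(k,blob(p,k,n,z,rad=r))
E
```

```text
black {'c': [421.8, -28.6], 'size': [45.7, 62.3], 'long_deg': np.float32(-72.0)}
red {'c': [449.4, 111.7], 'size': [59.2, 106.0], 'long_deg': np.float32(-0.3)}
brass {'c': [430.4, 260.1], 'size': [46.4, 96.6], 'long_deg': np.float32(-8.6)}
yel {'c': [391.4, 392.8], 'size': [6.2, 18.7], 'long_deg': np.float32(1.5)}
green {'c': [456.4, 409.7], 'size': [9.2, 9.4], 'long_deg': np.float32(1.6)}
white {'c': [442.5, -186.5], 'size': [99.3, 106.5], 'long_deg': np.float32(-0.2)}
```

>>> {"method": "jog_arm", "body": {
  "moves": [
    {"slide": [186, -188, 0]},
    {"slide": [186, -188, 0]},
    {"slide": [186, -188, 0]},
    {"slide": [186, -188, 0]},
    {"slide": [186, -188, 0]},
    {"slide": [186, -188, 0]},
    {"slide": [186, -188, 0]},
    {"slide": [186, -188, 0], "angular": [0, 0, 6]}
  ],
  "squeeze": 40
}}

```text
schema error: expected keys fingers, slide, angular
```

```bash
cat >> h.py <<'E'
def go(x,y,z,deg,st=None):
    st=st or get_state(); r=yaw(st); M=r.as_matrix(); d=M.T@(np.array([x,y,z])-st["tcp_pos"])*1000
    c,s=np.cos(np.radians(deg)),np.sin(np.radians(deg))
    G=np.array([[c,s,0],[s,-c,0],[0,0,-1]])
    a=np.degrees(R.from_matrix(M.T@G).as_rotvec())
    print('t',round(st["clock"],2),'tcp',np.round(np.array(st["tcp_pos"])*1000,1),'yaw',round(np.degrees(np.arctan2(M[1,0],M[0,0])),2),'slide',d.round(1),'ang',a.round(1))
E
python3 - <<'E'
from h import *
go(.400,-.0300,.24,18)
E
```

```text
t 0.75 tcp [ 235.4 -524.7  242.3] yaw 24.17 slide [ 352.7 -383.9    2.3] ang [0.  0.  6.2]
```

>>> {"method": "jog_arm", "body": {
  "moves": [
    {"slide": [353, -384, 0], "angular": [0, 0, 6], "fingers": 0},
    {"slide": [353, -384, 0], "angular": [0, 0, 6], "fingers": 0},
    {"slide": [353, -384, 0], "angular": [0, 0, 6], "fingers": 0},
    {"slide": [353, -384, 0], "angular": [0, 0, 6], "fingers": 0},
    {"slide": [353, -384, 0], "angular": [0, 0, 6], "fingers": 0},
    {"slide": [353, -384, 0], "angular": [0, 0, 6], "fingers": 0},
    {"slide": [353, -384, 0], "angular": [0, 0, 6], "fingers": 0},
    {"slide": [353, -384, 0], "angular": [0, 0, 6], "fingers": 0},
    {"slide": [353, -384, 0], "angular": [0, 0, 6], "fingers": 0},
    {"slide": [353, -384, 0], "angular": [0, 0, 6], "fingers": 0}
  ],
  "squeeze": 40
}}

```text
clock: 1.58
tcp_pos: [0.3672, -0.1275, 0.2427]
orientation: [0.0, 0.988, 0.158, 0.001]
wrist_force: [1.6, -0.2, 0.7]
finger_gap: 0.0853
grip_force: 0.0
```

```bash
python3 - <<'E'
from h import *
go(.400,-.0300,.24,18)
E
```

```text
t 1.58 tcp [ 367.2 -127.5  242.7] yaw 18.13 slide [ 61.5 -82.4   2.6] ang [ 0.1 -0.   0.1]
```

>>> {"method": "jog_arm", "body": {
  "moves": [
    {"slide": [61, -82, 0], "angular": [0, 0, 0], "fingers": 0},
    {"slide": [61, -82, 0], "angular": [0, 0, 0], "fingers": 0},
    {"slide": [61, -82, 0], "angular": [0, 0, 0], "fingers": 0},
    {"slide": [61, -82, 0], "angular": [0, 0, 0], "fingers": 0}
  ],
  "squeeze": 40
}}

```text
clock: 1.92
tcp_pos: [0.4001, -0.029, 0.2426]
orientation: [-0.0, 0.987, 0.161, 0.001]
wrist_force: [-1.4, -0.2, -0.5]
finger_gap: 0.0853
grip_force: 0.0
```

```bash
python3 - <<'E'
from h import *
st=get_state(); p=read_camera("wrist"); save(p,'w1.png')
print(p["fovy"],p["cx"],p["cy"],np.round(p["tool_from_camera"],3).tolist())
t=tip_of('packer_mid',p); print([(np.round(d["point"]),d["p"],toworld(p,d["point"],.013,st)) for d in t])
print(topx(p,[.422,-.029,.026],st))
print(blob(p,'black',topx(p,[.422,-.029,.026],st),.026,st,130))
go(.422,-.0290,.24,18)
E
```

```text
63.60965869041068 254.49415755512032 196.04158597994092 [[0.001, -0.961, -0.277, 0.07], [1.0, 0.0, 0.0, -0.001], [-0.0, -0.277, 0.961, -0.132], [0.0, 0.0, 0.0, 1.0]]
[(array([260., 155.]), 0.77, array([ 0.41705415, -0.0293374 ,  0.013     ])), (array([ 8., 60.]), 0.61, array([0.42731437, 0.26197019, 0.013     ]))]
[np.float64(261.43372352718217), np.float64(152.25440221945667)]
{'c': [419.9, -27.7], 'size': [49.0, 62.6], 'long_deg': np.float32(-73.0)}
t 2.02 tcp [399.6 -31.7 242.4] yaw 18.32 slide [22.1  4.5  2.4] ang [ 0.  -0.   0.3]
```

View pics/w1.png

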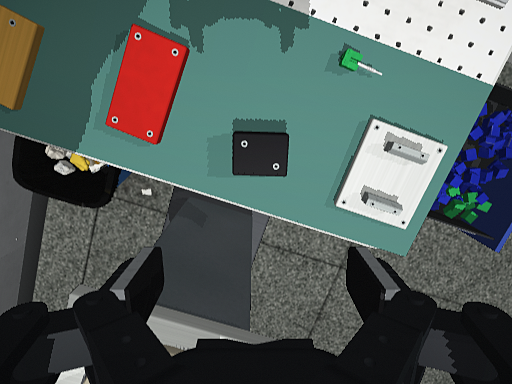

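The black block is at px (260,153), the stand at (392,172), the red plate at (147,84), and cutter a at (350,60). The black block matches its 48×62 size. Next I'll measure the stand and red plate from this frame, then descend.

```bash
python3 - <<'E'
from h import *
st=get_state(); p=read_camera("wrist")
h=cv2.cvtColor(p["color"],cv2.COLOR_RGB2HSV)
print(h[172,392],h[130,440],h[210,420])
print(blob(p,'white',(392,172),.010,st,68), blob(p,'red',(147,84),.018,st,75),blob(p,'black',(260,153),.026,st,60))
for q in ((376,126),(437,141),(341,204),(405,219)): print(toworld(p,q,.010,st).round(4))
go(.420,-.0280,.02,17)
E
```

```text
[ 60   2 235] [ 85  91 138] [ 86  89 141]
{'c': [441.7, -185.6], 'size': [96.8, 111.0], 'long_deg': np.float32(-0.5)} {'c': [447.9, 112.5], 'size': [63.6, 110.6], 'long_deg': np.float32(-3.6)} {'c': [419.9, -27.9], 'size': [48.9, 62.2], 'long_deg': np.float32(-73.2)}
[ 0.4893 -0.1483  0.01  ]
[ 0.496  -0.2229  0.01  ]
[ 0.3897 -0.1467  0.01  ]
[ 0.3967 -0.2303  0.01  ]
t 2.07 tcp [399.4 -32.4 242.3] yaw 18.22 slide [ 21.    2.1 222.3] ang [0.  0.  1.2]
```

>>> {"method": "jog_arm", "body": {
  "moves": [
    {"slide": [21, 2, 120], "angular": [0, 0, 1.2], "fingers": 0},
    {"slide": [21, 2, 120], "angular": [0, 0, 1.2], "fingers": 0},
    {"slide": [21, 2, 120], "angular": [0, 0, 1.2], "fingers": 0},
    {"slide": [21, 2, 190], "angular": [0, 0, 1.2], "fingers": 0},
    {"slide": [21, 2, 190], "angular": [0, 0, 1.2], "fingers": 0},
    {"slide": [21, 2, 190], "angular": [0, 0, 1.2], "fingers": 0},
    {"slide": [21, 2, 190], "angular": [0, 0, 1.2], "fingers": 0}
  ],
  "squeeze": 40
}}

```text
clock: 2.65
tcp_pos: [0.4184, -0.0286, 0.0515]
orientation: [-0.001, 0.989, 0.146, -0.002]
wrist_force: [0.4, 0.7, 0.3]
finger_gap: 0.0853
grip_force: 0.0
```

```bash
python3 - <<'E'
from h import *
st=get_state(); p=read_camera("wrist"); save(p,'w2.png')
go(.420,-.0280,.010,17)
s=read_camera("scene"); c=s["color"][150:300,230:430]; cv2.imwrite('pics/s2.png',cv2.resize(c[:,:,::-1],None,fx=3.5,fy=3.5,interpolation=2))
E
```

```text
t 2.7 tcp [420.3 -28.8  53.1] yaw 16.85 slide [ 0.  -0.9 43.1] ang [ 0.   0.  -0.1]
```

View pics/w2.png

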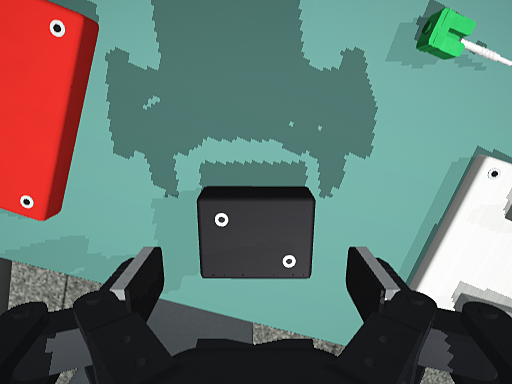

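The block is centred between the open fingers, with its top face spanning px 198–314. The open tips measure about 2 mm behind the TCP, so roughly 4 mm ahead at a 62 mm opening. I can grasp with the TCP at z ≈ 0.008.

>>> {"method": "jog_arm", "body": {
  "moves": [
    {"slide": [0, -1, 30], "angular": [0, 0, 0], "fingers": 0},
    {"slide": [0, -1, 45], "angular": [0, 0, 0], "fingers": 0},
    {"slide": [0, -1, 45], "angular": [0, 0, 0], "fingers": 0.5},
    {"slide": [0, -1, 45], "angular": [0, 0, 0], "fingers": 0.5},
    {"slide": [0, -1, 45], "angular": [0, 0, 0], "fingers": 0.5},
    {"slide": [0, -1, 45], "angular": [0, 0, 0], "fingers": 0.5},
    {"slide": [0, -1, 45], "angular": [0, 0, 0], "fingers": 0.5},
    {"slide": [0, -1, 45], "angular": [0, 0, 0], "fingers": 0.5}
  ],
  "squeeze": 40
}}

```text
clock: 3.42
tcp_pos: [0.4218, -0.0273, 0.0107]
orientation: [0.001, 0.989, 0.148, 0.002]
wrist_force: [-2.9, 0.7, 10.2]
finger_gap: 0.0614
grip_force: 49.4
```

>>> {"method": "jog_arm", "body": {
  "moves": [
    {"slide": [0, 0, -40], "angular": [0, 0, 0], "fingers": 0.5},
    {"slide": [0, 0, -75], "angular": [0, 0, 0], "fingers": 0.5},
    {"slide": [0, 0, -75], "angular": [0, 0, 0], "fingers": 0.5},
    {"slide": [0, 0, -75], "angular": [0, 0, 0], "fingers": 0.5}
  ],
  "squeeze": 60
}}

```text
clock: 3.75
tcp_pos: [0.423, -0.0278, 0.0863]
orientation: [0.002, 0.989, 0.147, 0.004]
wrist_force: [0.9, 0.6, -3.1]
finger_gap: 0.061
grip_force: 69.6
```

```bash
python3 - <<'E'
from h import *
st=get_state(); print(st["wrist_force"],st["finger_gap"]); p=read_camera("wrist"); save(p,'w3.png')
go(.4417,-.1856,.083,-0.5)
E
```

```text
[ 0.94723064  0.60553698 -3.0593328 ] 0.061022321409663495
t 3.8 tcp [421.4 -27.3  84.4] yaw 16.96 slide [-26.7 157.3   1.7] ang [ 0.1 -0.3 17.5]
```

View pics/w3.png

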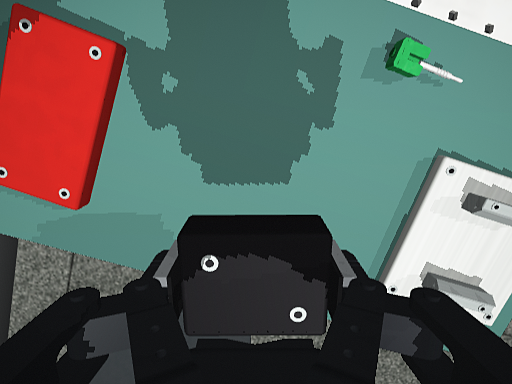

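Held and level, with its screws at px (210,263) and (298,314). Its centre sits about 3 to 5 mm behind the TCP along tool x. I'll move over the gap.

>>> {"method": "jog_arm", "body": {
  "moves": [
    {"slide": [-23, 156, 2], "angular": [0, 0, 17.5], "fingers": 0.5},
    {"slide": [-23, 156, 2], "angular": [0, 0, 17.5], "fingers": 0.5},
    {"slide": [-23, 156, 2], "angular": [0, 0, 17.5], "fingers": 0.5},
    {"slide": [-23, 156, 2], "angular": [0, 0, 17.5], "fingers": 0.5},
    {"slide": [-23, 156, 25], "angular": [0, 0, 17.5], "fingers": 0.5},
    {"slide": [-23, 156, 25], "angular": [0, 0, 17.5], "fingers": 0.5},
    {"slide": [-23, 156, 25], "angular": [0, 0, 17.5], "fingers": 0.5}
  ],
  "squeeze": 60
}}

```text
clock: 4.38
tcp_pos: [0.4409, -0.1818, 0.0554]
orientation: [-0.002, 1.0, -0.005, -0.003]
wrist_force: [0.1, 1.0, -3.0]
finger_gap: 0.0611
grip_force: 69.2
```

```bash
python3 - <<'E'
from h import *
st=get_state(); p=read_camera("wrist"); save(p,'w4.png')
print(yaw(st).as_matrix().round(3).tolist())
go(.4447,-.1856,.05,-0.5)
E
```

```text
[[1.0, -0.011, -0.005], [-0.01, -1.0, 0.003], [-0.005, -0.003, -1.0]]
t 4.43 tcp [ 441.7 -181.7   56.3] yaw -0.54 slide [3.1 3.9 6.3] ang [-0.1  0.2 -0. ]
```

View pics/w4.png

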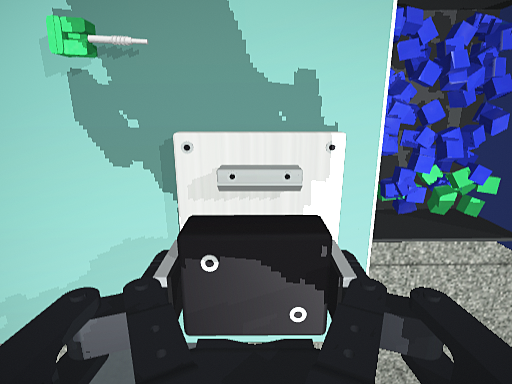

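The far cheek is at px (259,177), the plate's far edge at row 132, and the block centre near (254,288). In the tool frame the stand centre is about (+1,+2) mm and the block about (−5,−1) mm. So I shift (+6,+3) and descend.

>>> {"method": "jog_arm", "body": {
  "moves": [
    {"slide": [6, 3, 0], "angular": [0, 0.2, 0], "fingers": 0.5},
    {"slide": [6, 3, 8], "angular": [0, 0.2, 0], "fingers": 0.5},
    {"slide": [6, 3, 16], "angular": [0, 0.2, 0], "fingers": 0.5},
    {"slide": [6, 3, 22], "angular": [0, 0.2, 0], "fingers": 0.5},
    {"slide": [6, 3, 26], "angular": [0, 0.2, 0], "fingers": 0.5},
    {"slide": [6, 3, 30], "angular": [0, 0.2, 0], "fingers": 0.5},
    {"slide": [6, 3, 30], "angular": [0, 0.2, 0], "fingers": 0.5}
  ],
  "squeeze": 60
}}

```text
clock: 5.02
tcp_pos: [0.4452, -0.1848, 0.0267]
orientation: [0.0, 1.0, -0.005, -0.002]
wrist_force: [-8.5, -2.1, 1.2]
finger_gap: 0.0608
grip_force: 71.6
```

```bash
python3 - <<'E'
from h import *
st=get_state(); print(st["wrist_force"],st["ft_torque"])
go(.4447,-.1856,.0207,-0.5)
E
```

```text
[-8.54462158 -2.11345102  1.21317551] [-0.31320297  1.6342979  -0.09383784]
t 5.02 tcp [ 445.2 -184.8   26.7] yaw -0.55 slide [-0.5  0.8  6. ] ang [ 0.   0.2 -0.1]
```

>>> {"method": "jog_arm", "body": {
  "moves": [
    {"slide": [-2, 0, 2], "angular": [0, 0, 0], "fingers": 0.5},
    {"slide": [-2, 0, 5], "angular": [0, 0, 0], "fingers": 0.5},
    {"slide": [-2, 0, 8], "angular": [0, 0, 0], "fingers": 0.5},
    {"slide": [-2, 0, 8], "angular": [0, 0, 0], "fingers": 0.5},
    {"slide": [-2, 0, 8], "angular": [0, 0, 0], "fingers": 0.5}
  ],
  "squeeze": 60
}}

```text
clock: 5.43
tcp_pos: [0.4454, -0.1849, 0.0208]
orientation: [0.0, 1.0, -0.005, 0.0]
wrist_force: [-11.7, 3.7, 26.3]
finger_gap: 0.0612
grip_force: 79.5
```

>>> {"method": "jog_arm", "body": {
  "moves": [
    {"slide": [0, 0, -1], "angular": [0, 0, 0], "fingers": 0},
    {"slide": [0, 0, -1], "angular": [0, 0, 0], "fingers": 0},
    {"slide": [0, 0, -1], "angular": [0, 0, 0], "fingers": 0},
    {"slide": [0, 0, -1], "angular": [0, 0, 0], "fingers": 0},
    {"slide": [0, 0, -41], "angular": [0, 0, 0], "fingers": 0},
    {"slide": [0, 0, -82], "angular": [0, 0, 0], "fingers": 0},
    {"slide": [0, 0, -82], "angular": [0, 0, 0], "fingers": 0}
  ],
  "squeeze": 60
}}

```text
clock: 6.02
tcp_pos: [0.451, -0.188, 0.1075]
orientation: [0.003, 1.0, -0.004, 0.006]
wrist_force: [0.9, -0.6, 0.6]
finger_gap: 0.0855
grip_force: 0.0
```

```bash
python3 - <<'E'
from h import *
st=get_state(); p=read_camera("wrist"); save(p,'w5.png')
go(.445,.1125,.10,-3)
E
```

```text
t 6.07 tcp [ 450.3 -187.6  105.1] yaw -0.52 slide [  -8.  -300.1    3.7] ang [ 0.2 -0.6  2.5]
```

View pics/w5.png

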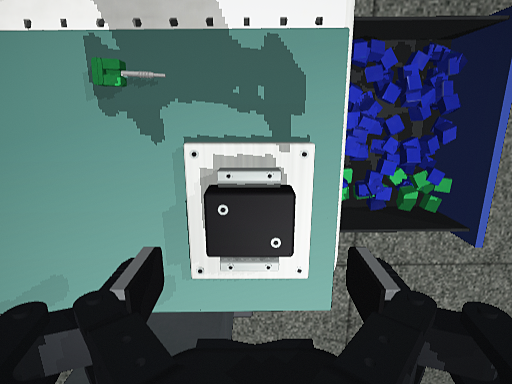

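Block is seated between the cheeks (screws at px (223,210) and (276,243)). Computing its position, then heading for the red plate.

```bash
python3 - <<'E'
from h import *
st=get_state(); p=read_camera("wrist")
print(toworld(p,(249.5,226.5),.036,st), [toworld(p,q,.01,st).round(4) for q in ((194,155),(304.5,155),(200,271),(300.5,271))], blob(p,'black',(250,226),.036,st,52))
go(.445,.1125,.10,-3.5)
E
```

```text
[ 0.44058971 -0.18377847  0.036     ] [array([ 0.487 , -0.1433,  0.01  ]), array([ 0.4863, -0.2246,  0.01  ]), array([ 0.3922, -0.1425,  0.01  ]), array([ 0.3913, -0.2246,  0.01  ])] {'c': [443.7, -184.2], 'size': [51.4, 62.6], 'long_deg': np.float32(89.6)}
t 6.12 tcp [ 448.8 -186.7  102.9] yaw -0.52 slide [  -6.5 -299.2    2.2] ang [ 0.1 -0.4  3. ]
```

>>> {"method": "jog_arm", "body": {
  "moves": [
    {"slide": [-8, -300, 0], "angular": [0, 0, 3], "fingers": 0},
    {"slide": [-8, -300, 0], "angular": [0, 0, 3], "fingers": 0},
    {"slide": [-8, -300, 0], "angular": [0, 0, 3], "fingers": 0},
    {"slide": [-8, -300, 0], "angular": [0, 0, 3], "fingers": 0},
    {"slide": [-8, -300, 0], "angular": [0, 0, 3], "fingers": 0},
    {"slide": [-8, -300, 0], "angular": [0, 0, 3], "fingers": 0},
    {"slide": [-8, -300, 0], "angular": [0, 0, 3], "fingers": 0},
    {"slide": [-8, -300, 0], "angular": [0, 0, 3], "fingers": 0},
    {"slide": [-8, -300, 0], "angular": [0, 0, 3], "fingers": 0}
  ],
  "squeeze": 60
}}

```text
clock: 6.87
tcp_pos: [0.4404, 0.0799, 0.1002]
orientation: [-0.014, 1.0, -0.009, 0.001]
wrist_force: [-0.4, -0.1, 0.5]
finger_gap: 0.0855
grip_force: 0.0
```

```bash
python3 - <<'E'
from h import *
st=get_state(); p=read_camera("wrist"); save(p,'w6.png')
print(tip_of('riser_mid',p)[:1],blob(p,'red',(256,225),.018,st,150))
st=get_state();print(yaw(st).as_matrix().round(3).tolist())
go(.445,.1125,.009,-3.5)
E
```

```text
[{'point': [213.1, 196.8], 'p': 0.81}] {'c': [447.5, 113.5], 'size': [60.7, 111.8], 'long_deg': np.float32(-3.7)}
[[1.0, -0.021, 0.003], [-0.021, -0.999, 0.027], [0.002, -0.027, -1.0]]
t 6.97 tcp [441.1  78.3 100.6] yaw -1.19 slide [  3.  -31.8  92.5] ang [-1.5 -0.1  2.3]
```

>>> {"method": "jog_arm", "body": {
  "moves": [
    {"slide": [3, -34, 0], "angular": [-1.5, 0, 2.4], "fingers": 0},
    {"slide": [3, -34, 30], "angular": [-1.5, 0, 2.4], "fingers": 0},
    {"slide": [3, -34, 50], "angular": [-1.5, 0, 2.4], "fingers": 0},
    {"slide": [3, -34, 50], "angular": [-1.5, 0, 2.4], "fingers": 0}
  ],
  "squeeze": 60
}}

```text
clock: 7.3
tcp_pos: [0.4421, 0.0785, 0.0492]
orientation: [-0.014, 1.0, -0.011, -0.002]
wrist_force: [-2.2, -1.0, -0.7]
finger_gap: 0.0855
grip_force: 0.0
```

```bash
python3 - <<'E'
from h import *
st=get_state();p=read_camera("wrist"); print(blob(p,'red',(256,225),.018,st,300))
go(.445,.1135,.010,-3.7)
E
```

```text
{'c': [447.2, 113.6], 'size': [61.2, 113.0], 'long_deg': np.float32(-3.7)}
t 7.35 tcp [442.6  78.8  50.6] yaw -1.17 slide [  1.8 -33.6  41.6] ang [-1.6  0.2  2.5]
```

```bash
python3 - <<'E'
from h import *
st=get_state();print(np.round(st["joint_pos"],3), st["wrist_force"])
E
```

```text
[-0.021  0.232 -0.577  0.765  0.028  3.141] [-0.34521849 -0.498108    0.44190601]
```

Joint 6 is at its limit, so I'm flipping the wrist a half turn. The grasp is the same.

>>> {"method": "jog_arm", "body": {
  "moves": [
    {"slide": [2, -34, -50], "angular": [0, 0, -7], "fingers": 0},
    {"slide": [2, -34, -50], "angular": [0, 0, -14], "fingers": 0},
    {"slide": [2, -34, -50], "angular": [0, 0, -21], "fingers": 0},
    {"slide": [2, -34, -50], "angular": [0, 0, -28], "fingers": 0},
    {"slide": [2, -34, -50], "angular": [0, 0, -35], "fingers": 0},
    {"slide": [2, -34, -50], "angular": [0, 0, -42], "fingers": 0},
    {"slide": [2, -34, -50], "angular": [0, 0, -49], "fingers": 0},
    {"slide": [2, -34, -50], "angular": [0, 0, -56], "fingers": 0},
    {"slide": [2, -34, -50], "angular": [0, 0, -63], "fingers": 0},
    {"slide": [2, -34, -50], "angular": [0, 0, -70], "fingers": 0}
  ],
  "squeeze": 60
}}

```text
clock: 8.18
tcp_pos: [0.4478, 0.1117, 0.1048]
orientation: [-0.011, 0.823, 0.568, 0.01]
wrist_force: [0.1, 0.3, -0.4]
finger_gap: 0.0855
grip_force: 0.0
```

>>> {"method": "jog_arm", "body": {
  "moves": [
    {"slide": [0, 0, 0], "angular": [0, 0, -7], "fingers": 0},
    {"slide": [0, 0, 0], "angular": [0, 0, -14], "fingers": 0},
    {"slide": [0, 0, 0], "angular": [0, 0, -21], "fingers": 0},
    {"slide": [0, 0, 0], "angular": [0, 0, -28], "fingers": 0},
    {"slide": [0, 0, 0], "angular": [0, 0, -35], "fingers": 0},
    {"slide": [0, 0, 0], "angular": [0, 0, -42], "fingers": 0},
    {"slide": [0, 0, 0], "angular": [0, 0, -49], "fingers": 0},
    {"slide": [0, 0, 0], "angular": [0, 0, -56], "fingers": 0},
    {"slide": [0, 0, 0], "angular": [0, 0, -63], "fingers": 0},
    {"slide": [0, 0, 0], "angular": [0, 0, -70], "fingers": 0}
  ],
  "squeeze": 60
}}

```text
clock: 9.02
tcp_pos: [0.4478, 0.1117, 0.1048]
orientation: [-0.003, 0.348, 0.937, 0.014]
wrist_force: [0.3, 0.1, -0.6]
finger_gap: 0.0855
grip_force: 0.0
```

```bash
python3 - <<'E'
from h import *
go(.447,.1135,.10,176.3); print(get_state()["joint_pos"].round(2))
E
```

```text
t 9.02 tcp [447.8 111.7 104.8] yaw 139.24 slide [1.7 0.8 4.8] ang [  1.6  -0.4 -37.1]
[ 0.05  0.18 -0.48  0.9   0.03  0.76]
```

>>> {"method": "jog_arm", "body": {
  "moves": [
    {"slide": [2, 1, 0], "angular": [1.6, -0.4, -37], "fingers": 0},
    {"slide": [2, 1, 0], "angular": [1.6, -0.4, -37], "fingers": 0},
    {"slide": [2, 1, 0], "angular": [1.6, -0.4, -37], "fingers": 0},
    {"slide": [2, 1, 0], "angular": [1.6, -0.4, -37], "fingers": 0},
    {"slide": [2, 1, 0], "angular": [1.6, -0.4, -37], "fingers": 0},
    {"slide": [2, 1, 40], "angular": [1.6, -0.4, -37], "fingers": 0},
    {"slide": [2, 1, 50], "angular": [1.6, -0.4, -37], "fingers": 0}
  ],
  "squeeze": 60
}}

```text
clock: 9.6
tcp_pos: [0.4461, 0.1153, 0.0522]
orientation: [-0.001, 0.035, 0.999, 0.0]
wrist_force: [-2.5, -0.7, 0.1]
finger_gap: 0.0854
grip_force: 0.0
```

```bash
python3 - <<'E'
from h import *
st=get_state(); p=read_camera("wrist"); save(p,'w7.png')
print(tip_of('riser_mid',p)[:1],blob(p,'red',(256,225),.018,st,200))
print(yaw(st).as_matrix().round(3).tolist())
go(.447,.1135,.010,176.3)
E
```

```text
[{'point': [251.7, 238.3], 'p': 0.58}] {'c': [449.2, 113.2], 'size': [60.8, 113.4], 'long_deg': np.float32(-3.7)}
[[-0.998, 0.07, -0.002], [0.07, 0.998, 0.0], [0.002, 0.0, -1.0]]
t 9.7 tcp [445.  115.2  52.6] yaw 175.9 slide [-2.4 -1.6 42.6] ang [-0.  -0.3 -0.4]
```

View pics/w7.png

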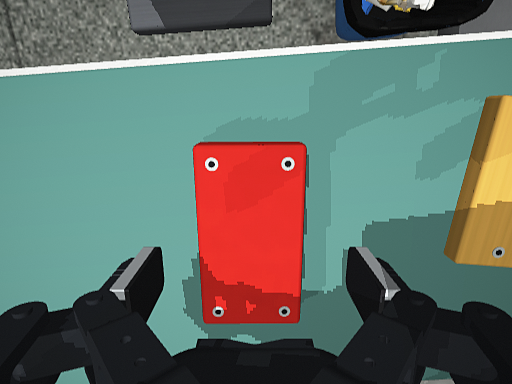

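The red plate is at px 193–306 by 143–323 with the fingers straddling it. Gripping.

>>> {"method": "jog_arm", "body": {
  "moves": [
    {"slide": [-3, -2, 25], "angular": [0, 0, -0.4], "fingers": 0},
    {"slide": [-3, -2, 44], "angular": [0, 0, -0.4], "fingers": 0},
    {"slide": [-3, -2, 44], "angular": [0, 0, -0.4], "fingers": 0},
    {"slide": [-3, -2, 44], "angular": [0, 0, -0.4], "fingers": 0.5},
    {"slide": [-3, -2, 44], "angular": [0, 0, -0.4], "fingers": 0.5},
    {"slide": [-3, -2, 44], "angular": [0, 0, -0.4], "fingers": 0.5},
    {"slide": [-3, -2, 44], "angular": [0, 0, -0.4], "fingers": 0.5},
    {"slide": [-3, -2, 44], "angular": [0, 0, -0.4], "fingers": 0.5},
    {"slide": [-3, -2, 44], "angular": [0, 0, -0.4], "fingers": 0.5}
  ],
  "squeeze": 60
}}

```text
clock: 10.45
tcp_pos: [0.4504, 0.1137, 0.0114]
orientation: [0.001, 0.032, 0.999, 0.0]
wrist_force: [-0.5, -1.5, 5.5]
finger_gap: 0.0589
grip_force: 66.1
```

```bash
python3 - <<'E'
from h import *
go(.4405,-.1838,.120,179.5)
E
```

```text
t 10.45 tcp [450.4 113.7  11.4] yaw 176.37 slide [  -9.1 -297.5 -108.7] ang [ 0.   0.1 -3.1]
```

>>> {"method": "jog_arm", "body": {
  "moves": [
    {"slide": [0, 0, -40], "angular": [0, 0, 0], "fingers": 0.5},
    {"slide": [0, 0, -80], "angular": [0, 0, 0], "fingers": 0.5},
    {"slide": [-9, -297, -90], "angular": [0, 0, -3], "fingers": 0.5},
    {"slide": [-9, -297, -90], "angular": [0, 0, -3], "fingers": 0.5},
    {"slide": [-9, -297, -90], "angular": [0, 0, -3], "fingers": 0.5},
    {"slide": [-9, -297, -90], "angular": [0, 0, -3], "fingers": 0.5},
    {"slide": [-9, -297, -90], "angular": [0, 0, -3], "fingers": 0.5},
    {"slide": [-9, -297, -90], "angular": [0, 0, -3], "fingers": 0.5},
    {"slide": [-9, -297, -90], "angular": [0, 0, -3], "fingers": 0.5},
    {"slide": [-9, -297, -90], "angular": [0, 0, -3], "fingers": 0.5}
  ],
  "squeeze": 60
}}

```text
clock: 11.28
tcp_pos: [0.4405, -0.1903, 0.101]
orientation: [0.001, 0.009, 1.0, -0.002]
wrist_force: [1.6, 0.0, -2.9]
finger_gap: 0.0586
grip_force: 68.4
```

```bash
python3 - <<'E'
from h import *
go(.4405,-.1838,.075,179.5)
E
```

```text
t 11.28 tcp [ 440.5 -190.3  101. ] yaw 179.02 slide [ 0.2  6.7 25.9] ang [-0.3  0.1 -0.5]
```

>>> {"method": "jog_arm", "body": {
  "moves": [
    {"slide": [0, 5, 18], "angular": [0, 0, -0.5], "fingers": 0.5},
    {"slide": [0, 5, 18], "angular": [0, 0, -0.5], "fingers": 0.5},
    {"slide": [0, 5, 18], "angular": [0, 0, -0.5], "fingers": 0.5},
    {"slide": [0, 5, 18], "angular": [0, 0, -0.5], "fingers": 0.5}
  ],
  "squeeze": 60
}}

```text
clock: 11.62
tcp_pos: [0.4391, -0.1777, 0.0817]
orientation: [-0.001, 0.001, 1.0, 0.0]
wrist_force: [0.8, 0.2, -2.8]
finger_gap: 0.0586
grip_force: 68.3
```

```bash
python3 - <<'E'
from h import *
st=get_state(); p=read_camera("wrist"); save(p,'w8.png')
z=st["tcp_pos"][2]
print(tip_of('riser_mid',p)[:1],blob(p,'red',(256,225),z+.0066,st,200)); print(yaw(st).as_matrix().round(3).tolist())
go(.4405,-.1838,.0474,179.5)
E
```

```text
[{'point': [252.6, 265.1], 'p': 0.63}] {'c': [431.1, -177.0], 'size': [61.1, 99.3], 'long_deg': np.float32(-0.0)}
[[-1.0, 0.001, -0.002], [0.001, 1.0, 0.001], [0.002, 0.001, -1.0]]
t 11.72 tcp [ 439.7 -177.9   81.9] yaw 179.95 slide [-0.8 -5.9 34.5] ang [-0.  -0.1  0.5]
```

View pics/w8.png

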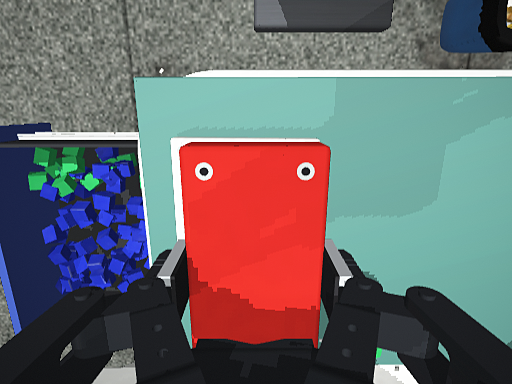

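In hand, the red plate's screws are at px (204,171) and (305,171), and the stand plate's edge is at row 138, columns 171–320. Correction is about (−3,−6) mm, then lower.

>>> {"method": "jog_arm", "body": {
  "moves": [
    {"slide": [-3, -6, 8], "angular": [0, 0, 0], "fingers": 0.5},
    {"slide": [-3, -6, 18], "angular": [0, 0, 0], "fingers": 0.5},
    {"slide": [-3, -6, 26], "angular": [0, 0, 0], "fingers": 0.5},
    {"slide": [-3, -6, 31], "angular": [0, 0, 0], "fingers": 0.5},
    {"slide": [-3, -6, 34], "angular": [0, 0, 0], "fingers": 0.5},
    {"slide": [-3, -6, 34], "angular": [0, 0, 0], "fingers": 0.5},
    {"slide": [-3, -6, 34], "angular": [0, 0, 0], "fingers": 0.5}
  ],
  "squeeze": 60
}}

```text
clock: 12.3
tcp_pos: [0.4414, -0.1837, 0.0474]
orientation: [-0.002, 0.001, 1.0, 0.001]
wrist_force: [-4.2, 3.5, 8.0]
finger_gap: 0.0587
grip_force: 70.8
```

```bash
python3 - <<'E'
from h import *
go(.4405,-.1838,.0474,179.5);print(get_state()["wrist_force"])
E
```

```text
t 12.3 tcp [ 441.4 -183.7   47.4] yaw 179.89 slide [ 0.9 -0.1  0. ] ang [ 0.1 -0.2  0.4]
[-4.23306242  3.52045395  8.01148686]
```

Contact at the expected height; release.

>>> {"method": "jog_arm", "body": {
  "moves": [
    {"slide": [0, 0, 0], "angular": [0, 0, 0], "fingers": 0},
    {"slide": [0, 0, 0], "angular": [0, 0, 0], "fingers": 0},
    {"slide": [0, 0, 0], "angular": [0, 0, 0], "fingers": 0},
    {"slide": [0, 0, 0], "angular": [0, 0, 0], "fingers": 0},
    {"slide": [0, 0, -20], "angular": [0, 0, 0], "fingers": 0},
    {"slide": [0, 0, -60], "angular": [0, 0, 0], "fingers": 0},
    {"slide": [0, 0, -95], "angular": [0, 0, 0], "fingers": 0},
    {"slide": [0, 0, -95], "angular": [0, 0, 0], "fingers": 0},
    {"slide": [0, 0, -95], "angular": [0, 0, 0], "fingers": 0}
  ],
  "squeeze": 60
}}

```text
clock: 13.05
tcp_pos: [0.4441, -0.1854, 0.1444]
orientation: [0.001, 0.001, 1.0, -0.001]
wrist_force: [0.6, 0.3, -0.8]
finger_gap: 0.0854
grip_force: 0.0
```

```bash
python3 - <<'E'
from h import *
st=get_state(); p=read_camera("wrist"); save(p,'w9.png')
print(blob(p,'red',(256,225),.054,st,200),blob(p,'white',(256,225),.010,st,200))
t=read_camera("top"); print(blob(t,'red',topx(t,[.44,-.184,.054]),.054,None,40))
go(.430,.260,.14,171.4)
E
```

```text
{'c': [440.5, -183.0], 'size': [60.5, 111.6], 'long_deg': np.float32(-0.0)} {'c': [593.5, -185.4], 'size': [61.0, 218.6], 'long_deg': np.float32(-89.9)}
{'c': [412.8, -183.3], 'size': [48.3, 58.1], 'long_deg': np.float32(89.8)}
t 13.15 tcp [ 442.1 -184.1  141.6] yaw 179.89 slide [ 12.9 444.1   2. ] ang [ 0.  -0.1  8.5]
```

View pics/w9.png

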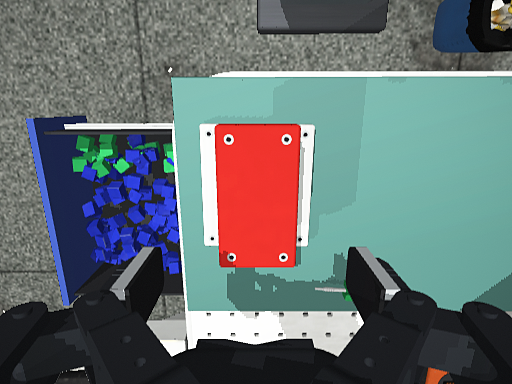

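```bash
python3 - <<'E'
from h import *
st=get_state(); p=read_camera("wrist")
f=lambda L,z: np.mean([toworld(p,q,z,st) for q in L],0).round(4)
print(f([(228.5,139.5),(286.5,139.5),(231.5,257.5),(283,257)],.054), f([(209,133.5),(307.5,133),(212,239),(303,239)],.010))
go(.430,.260,.14,171.4)
E
```

```text
[ 0.4381 -0.1813  0.054 ] [ 0.4397 -0.1804  0.01  ]
t 13.2 tcp [ 441.6 -183.9  141. ] yaw 179.88 slide [ 12.5 443.8   1.7] ang [ 0.1 -0.2  8.5]
```

>>> {"method": "jog_arm", "body": {
  "moves": [
    {"slide": [13, 444, 0], "angular": [0, 0, 8], "fingers": 0},
    {"slide": [13, 444, 0], "angular": [0, 0, 8], "fingers": 0},
    {"slide": [13, 444, 0], "angular": [0, 0, 8], "fingers": 0},
    {"slide": [13, 444, 0], "angular": [0, 0, 8], "fingers": 0},
    {"slide": [13, 444, 0], "angular": [0, 0, 8], "fingers": 0},
    {"slide": [13, 444, 0], "angular": [0, 0, 8], "fingers": 0},
    {"slide": [13, 444, 0], "angular": [0, 0, 8], "fingers": 0},
    {"slide": [13, 444, 0], "angular": [0, 0, 8], "fingers": 0},
    {"slide": [13, 444, 0], "angular": [0, 0, 8], "fingers": 0},
    {"slide": [13, 444, 0], "angular": [0, 0, 8], "fingers": 0}
  ],
  "squeeze": 60
}}

```text
clock: 14.03
tcp_pos: [0.4295, 0.2302, 0.1408]
orientation: [-0.002, 0.071, 0.997, -0.0]
wrist_force: [1.0, -0.3, 0.5]
finger_gap: 0.0853
grip_force: 0.0
```

```bash
python3 - <<'E'
from h import *
go(.430,.260,.060,171.4)
E
```

```text
t 14.03 tcp [429.5 230.2 140.8] yaw 171.89 slide [ 3.3 29.6 80.7] ang [-0.1 -0.3  0.5]
```

>>> {"method": "jog_arm", "body": {
  "moves": [
    {"slide": [3, 30, 0], "angular": [0, 0, 0.5], "fingers": 0},
    {"slide": [3, 30, 35], "angular": [0, 0, 0.5], "fingers": 0},
    {"slide": [3, 30, 75], "angular": [0, 0, 0.5], "fingers": 0},
    {"slide": [3, 30, 90], "angular": [0, 0, 0.5], "fingers": 0},
    {"slide": [3, 30, 90], "angular": [0, 0, 0.5], "fingers": 0}
  ],
  "squeeze": 60
}}

```text
clock: 14.45
tcp_pos: [0.4272, 0.2572, 0.0468]
orientation: [-0.006, 0.075, 0.997, -0.002]
wrist_force: [-0.4, 0.4, -1.2]
finger_gap: 0.0856
grip_force: 0.0
```

```bash
python3 - <<'E'
from h import *
st=get_state(); p=read_camera("wrist"); save(p,'w10.png')
print(blob(p,'brass',(256,225),.014,st,200))
go(.430,.260,.0085,171.4)
E
```

```text
{'c': [429.5, 262.7], 'size': [46.6, 99.0], 'long_deg': np.float32(-8.7)}
t 14.5 tcp [429.  257.6  49.2] yaw 171.41 slide [-1.   2.6 40.6] ang [-0.2 -0.5  0. ]
```

View pics/w10.png

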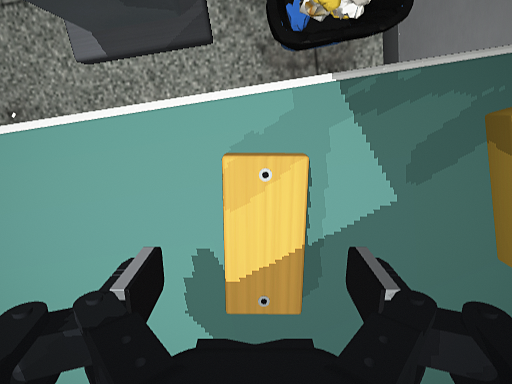

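Brass is at px 222–309 by 155–314, screw midline col 265, so I shift y by about +4 mm. Gripping.

>>> {"method": "jog_arm", "body": {
  "moves": [
    {"slide": [-2, 4, 20], "angular": [0, 0, 0], "fingers": 0},
    {"slide": [-2, 4, 38], "angular": [0, 0, 0], "fingers": 0},
    {"slide": [-2, 4, 38], "angular": [0, 0, 0], "fingers": 0},
    {"slide": [-2, 4, 38], "angular": [0, 0, 0], "fingers": 0.6},
    {"slide": [-2, 4, 38], "angular": [0, 0, 0], "fingers": 0.6},
    {"slide": [-2, 4, 38], "angular": [0, 0, 0], "fingers": 0.6},
    {"slide": [-2, 4, 38], "angular": [0, 0, 0], "fingers": 0.6},
    {"slide": [-2, 4, 38], "angular": [0, 0, 0], "fingers": 0.6},
    {"slide": [-2, 4, 38], "angular": [0, 0, 0], "fingers": 0.6}
  ],
  "squeeze": 60
}}

```text
clock: 15.25
tcp_pos: [0.436, 0.2626, 0.0162]
orientation: [0.0, 0.075, 0.997, 0.001]
wrist_force: [-1.0, -0.6, 6.9]
finger_gap: 0.0445
grip_force: 62.3
```

```bash
python3 - <<'E'
from h import *
go(.4405,-.1820,.120,179.9)
E
```

```text
t 15.25 tcp [436.  262.6  16.2] yaw 171.37 slide [ -71.3 -438.8 -104.4] ang [ 0.1  0.1 -8.5]
```

>>> {"method": "jog_arm", "body": {
  "moves": [
    {"slide": [0, 0, -40], "angular": [0, 0, 0], "fingers": 0.6},
    {"slide": [0, 0, -80], "angular": [0, 0, 0], "fingers": 0.6},
    {"slide": [-71, -439, -105], "angular": [0, 0, -8.5], "fingers": 0.6},
    {"slide": [-71, -439, -105], "angular": [0, 0, -8.5], "fingers": 0.6},
    {"slide": [-71, -439, -105], "angular": [0, 0, -8.5], "fingers": 0.6},
    {"slide": [-71, -439, -105], "angular": [0, 0, -8.5], "fingers": 0.6},
    {"slide": [-71, -439, -105], "angular": [0, 0, -8.5], "fingers": 0.6},
    {"slide": [-71, -439, -105], "angular": [0, 0, -8.5], "fingers": 0.6},
    {"slide": [-71, -439, -105], "angular": [0, 0, -8.5], "fingers": 0.6},
    {"slide": [-71, -439, -105], "angular": [0, 0, -8.5], "fingers": 0.6}
  ],
  "squeeze": 60
}}

```text
clock: 16.08
tcp_pos: [0.4376, -0.068, 0.1133]
orientation: [-0.001, 0.001, 1.0, 0.0]
wrist_force: [0.7, -0.0, -3.9]
finger_gap: 0.0442
grip_force: 64.7
```

```bash
python3 - <<'E'
from h import *
go(.4405,-.1820,.1,179.9)
E
```

```text
t 16.08 tcp [437.6 -68.  113.3] yaw 179.89 slide [  -3.2 -114.    13.3] ang [ 0.  -0.1 -0. ]
```

>>> {"method": "jog_arm", "body": {
  "moves": [
    {"slide": [-3, -113, 10], "angular": [0, 0, 0], "fingers": 0.6},
    {"slide": [-3, -113, 10], "angular": [0, 0, 0], "fingers": 0.6},
    {"slide": [-3, -113, 10], "angular": [0, 0, 0], "fingers": 0.6},
    {"slide": [-3, -113, 10], "angular": [0, 0, 0], "fingers": 0.6},
    {"slide": [-3, -113, 10], "angular": [0, 0, 0], "fingers": 0.6}
  ],
  "squeeze": 60
}}

```text
clock: 16.5
tcp_pos: [0.4406, -0.1807, 0.1026]
orientation: [-0.001, 0.003, 1.0, 0.0]
wrist_force: [0.7, 0.4, -4.3]
finger_gap: 0.0442
grip_force: 64.7
```

```bash
python3 - <<'E'
from h import *
st=get_state(); p=read_camera("wrist"); save(p,'w11.png')
go(.4405,-.1820,.0702,179.9)
E
```

```text
t 16.55 tcp [ 440.3 -179.2  102.5] yaw 179.78 slide [-0.3 -2.8 32.3] ang [ 0.1 -0.2 -0.1]
```

View pics/w11.png

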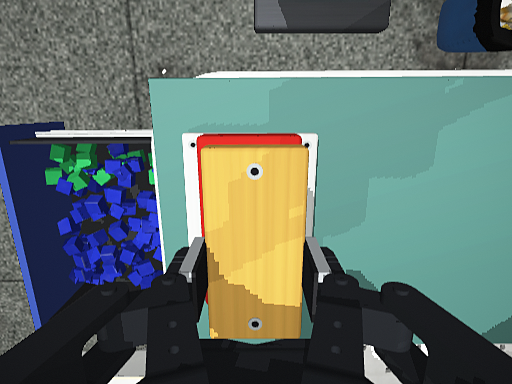

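Brass in hand: screws at px (254,172) and (255,324). The red plate below spans columns 197–302. Correction is (−5,−3) mm, then down 33 mm.

>>> {"method": "jog_arm", "body": {
  "moves": [
    {"slide": [-5, -3, 8], "angular": [0, 0, 0], "fingers": 0.6},
    {"slide": [-5, -3, 18], "angular": [0, 0, 0], "fingers": 0.6},
    {"slide": [-5, -3, 25], "angular": [0, 0, 0], "fingers": 0.6},
    {"slide": [-5, -3, 30], "angular": [0, 0, 0], "fingers": 0.6},
    {"slide": [-5, -3, 33], "angular": [0, 0, 0], "fingers": 0.6},
    {"slide": [-5, -3, 33], "angular": [0, 0, 0], "fingers": 0.6},
    {"slide": [-5, -3, 33], "angular": [0, 0, 0], "fingers": 0.6}
  ],
  "squeeze": 60
}}

```text
clock: 17.13
tcp_pos: [0.4452, -0.1807, 0.0702]
orientation: [-0.001, 0.0, 1.0, 0.001]
wrist_force: [-3.6, 3.4, 9.0]
finger_gap: 0.044
grip_force: 66.2
```

>>> {"method": "jog_arm", "body": {
  "moves": [
    {"slide": [0, 0, -1], "angular": [0, 0, 0], "fingers": 0.3},
    {"slide": [0, 0, -1], "angular": [0, 0, 0], "fingers": 0},
    {"slide": [0, 0, -1], "angular": [0, 0, 0], "fingers": 0},
    {"slide": [0, 0, -1], "angular": [0, 0, 0], "fingers": 0},
    {"slide": [0, 0, -20], "angular": [0, 0, 0], "fingers": 0},
    {"slide": [0, 0, -60], "angular": [0, 0, 0], "fingers": 0},
    {"slide": [0, 0, -90], "angular": [0, 0, 0], "fingers": 0},
    {"slide": [0, 0, -90], "angular": [0, 0, 0], "fingers": 0},
    {"slide": [0, 0, -90], "angular": [0, 0, 0], "fingers": 0}
  ],
  "squeeze": 30
}}

```text
clock: 17.88
tcp_pos: [0.4476, -0.1831, 0.1615]
orientation: [0.001, 0.001, 1.0, -0.001]
wrist_force: [0.1, -0.1, -0.5]
finger_gap: 0.0853
grip_force: 0.0
```

```bash
python3 - <<'E'
from h import *
st=get_state(); p=read_camera("wrist"); save(p,'w12.png')
print(blob(p,'brass',(256,200),.068,st,200),blob(p,'red',(256,200),.054,st,200))
go(.424,.403,.16,172)
E
```

```text
{'c': [439.2, -180.1], 'size': [46.4, 97.7], 'long_deg': np.float32(0.1)} {'c': [439.8, -183.0], 'size': [60.4, 110.3], 'long_deg': np.float32(-0.0)}
t 17.93 tcp [ 446.5 -182.5  159.9] yaw 179.88 slide [ 2.370e+01  5.854e+02 -2.000e-01] ang [-0.  -0.   7.9]
```

View pics/w12.png

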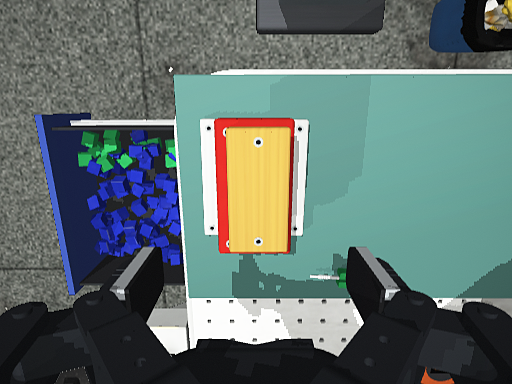

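Brass is on red (about 3 mm off in y, fine). Now to the strip.

>>> {"method": "jog_arm", "body": {
  "moves": [
    {"slide": [30, 560, 0], "angular": [0, 0, -5], "fingers": 0},
    {"slide": [30, 560, 0], "angular": [0, 0, -5], "fingers": 0},
    {"slide": [30, 560, 0], "angular": [0, 0, -5], "fingers": 0},
    {"slide": [30, 560, 0], "angular": [0, 0, -5], "fingers": 0},
    {"slide": [30, 560, 0], "angular": [0, 0, -5], "fingers": 0},
    {"slide": [30, 560, 0], "angular": [0, 0, -5], "fingers": 0},
    {"slide": [30, 560, 0], "angular": [0, 0, -5], "fingers": 0},
    {"slide": [30, 560, 0], "angular": [0, 0, -5], "fingers": 0},
    {"slide": [30, 560, 0], "angular": [0, 0, -5], "fingers": 0},
    {"slide": [30, 560, 0], "angular": [0, 0, -5], "fingers": 0}
  ],
  "squeeze": 30
}}

```text
clock: 18.77
tcp_pos: [0.4229, 0.2356, 0.1581]
orientation: [-0.002, -0.043, 0.999, -0.0]
wrist_force: [0.6, -0.3, -0.1]
finger_gap: 0.0856
grip_force: 0.0
```

>>> {"method": "jog_arm", "body": {
  "moves": [
    {"slide": [5, 170, 0], "angular": [0, 0, 0], "fingers": 0},
    {"slide": [5, 170, 0], "angular": [0, 0, 0], "fingers": 0},
    {"slide": [5, 170, 0], "angular": [0, 0, 0], "fingers": 0},
    {"slide": [5, 170, 0], "angular": [0, 0, 0], "fingers": 0},
    {"slide": [5, 170, 0], "angular": [0, 0, 0], "fingers": 0}
  ],
  "squeeze": 30
}}

```text
clock: 19.18
tcp_pos: [0.4033, 0.4083, 0.1577]
orientation: [-0.002, -0.046, 0.999, 0.001]
wrist_force: [0.6, -0.9, 0.1]
finger_gap: 0.0852
grip_force: 0.0
```

```bash
python3 - <<'E'
from h import *
st=get_state(); p=read_camera("wrist"); save(p,'w13.png')
t=tip_of('strip_mid',p)[:2]; print([(d["point"],d["p"],toworld(p,d["point"],.01,st)) for d in t])
print(blob(p,'green',t[0]["point"],.040,st,110),blob(p,'yel',t[0]["point"],.020,st,110))
m=mask(p,'green'); m=cv2.morphologyEx(m,cv2.MORPH_OPEN,np.ones((3,3),np.uint8))
n,_,s,c=cv2.connectedComponentsWithStats(m)
for i in range(1,n):
    if s[i,4]>60: print(c[i].round(),s[i,4],toworld(p,c[i],.038,st).round(4))
go(.424,.403,.16,187)
E
```

```text
[([248.3, 209.0], 0.86, array([0.42526751, 0.40548998, 0.01      ]))]
{'c': [432.1, 408.0], 'size': [13.0, 64.0], 'long_deg': np.float32(7.2)} {'c': [412.5, 485.9], 'size': [26.7, 95.2], 'long_deg': np.float32(1.1)}
[247. 178.] 319 [0.389  0.4021 0.038 ]
[250. 227.] 938 [0.432  0.4079 0.038 ]
t 19.28 tcp [403.6 403.8 157.6] yaw -174.91 slide [-20.2  -2.6  -2.5] ang [-0.1 -0.3 -1.9]
```

>>> {"method": "jog_arm", "body": {
  "moves": [
    {"slide": [-20, 1, 0], "angular": [0, 0, -2], "fingers": 0},
    {"slide": [-20, 1, 40], "angular": [0, 0, -2], "fingers": 0},
    {"slide": [-20, 1, 80], "angular": [0, 0, -2], "fingers": 0},
    {"slide": [-20, 1, 80], "angular": [0, 0, -2], "fingers": 0},
    {"slide": [-20, 1, 80], "angular": [0, 0, -2], "fingers": 0}
  ],
  "squeeze": 30
}}

```text
clock: 19.7
tcp_pos: [0.4226, 0.4022, 0.0773]
orientation: [-0.004, -0.059, 0.998, -0.002]
wrist_force: [0.1, -0.7, 1.4]
finger_gap: 0.0855
grip_force: 0.0
```

```bash
python3 - <<'E'
from h import *
st=get_state(); p=read_camera("wrist"); save(p,'w14.png')
t=tip_of('strip_mid',p)[:2]; print([(d["point"],d["p"],toworld(p,d["point"],.01,st)) for d in t])
m=mask(p,'green'); m=cv2.morphologyEx(m,cv2.MORPH_OPEN,np.ones((3,3),np.uint8))
n,_,s,c=cv2.connectedComponentsWithStats(m)
for i in range(1,n):
    if s[i,4]>60: print(c[i].round(),s[i].tolist(),toworld(p,c[i],.038,st).round(4))
go(.424,.4065,.013,187)
E
```

```text
[([258.1, 219.8], 0.58, array([0.42478446, 0.40552632, 0.01      ]))]
[260. 176.] [249, 159, 23, 34, 731] [0.3886 0.4019 0.038 ]
[261. 246.] [249, 195, 24, 103, 2038] [0.4311 0.4078 0.038 ]
t 19.8 tcp [425.6 405.   81.4] yaw -173.19 slide [ 1.3  1.6 68.4] ang [ 0.1 -0.1 -0.2]
```

View pics/w14.png

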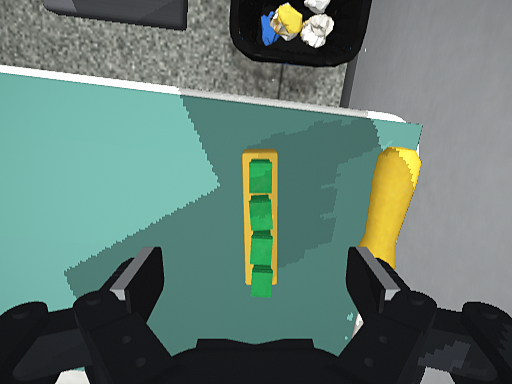

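The strip is at px 243–278 by 150–297, aligned with the tool and mid-column 260. The screwdriver is clear at (395,200). Gripping.

>>> {"method": "jog_arm", "body": {
  "moves": [
    {"slide": [1, 2, 35], "angular": [0, 0, 0], "fingers": 0},
    {"slide": [1, 2, 65], "angular": [0, 0, 0], "fingers": 0},
    {"slide": [1, 2, 65], "angular": [0, 0, 0], "fingers": 0.3},
    {"slide": [1, 2, 65], "angular": [0, 0, 0], "fingers": 0.5},
    {"slide": [1, 2, 65], "angular": [0, 0, 0], "fingers": 0.9},
    {"slide": [1, 2, 65], "angular": [0, 0, 0], "fingers": 0.9},
    {"slide": [1, 2, 65], "angular": [0, 0, 0], "fingers": 0.9},
    {"slide": [1, 2, 65], "angular": [0, 0, 0], "fingers": 0.9},
    {"slide": [1, 2, 65], "angular": [0, 0, 0], "fingers": 0.9},
    {"slide": [1, 2, 65], "angular": [0, 0, 0], "fingers": 0.9}
  ],
  "squeeze": 30
}}

```text
clock: 20.63
tcp_pos: [0.425, 0.4086, 0.0173]
orientation: [0.001, -0.06, 0.998, 0.001]
wrist_force: [-0.5, -0.6, 8.0]
finger_gap: 0.0215
grip_force: 30.7
```

```bash
python3 - <<'E'
from h import *
go(.4405,-.1800,.15,180)
E
```

```text
t 20.63 tcp [425.  408.6  17.3] yaw -173.11 slide [  54.9 -585.9 -134.4] ang [0.2 0.1 6.9]
```

>>> {"method": "jog_arm", "body": {
  "moves": [
    {"slide": [0, 0, -40], "angular": [0, 0, 0], "fingers": 0.9},
    {"slide": [0, 0, -80], "angular": [0, 0, 0], "fingers": 0.9},
    {"slide": [0, 0, -120], "angular": [0, 0, 0], "fingers": 0.9},
    {"slide": [55, -586, -120], "angular": [0, 0, 7], "fingers": 0.9},
    {"slide": [55, -586, -120], "angular": [0, 0, 7], "fingers": 0.9},
    {"slide": [55, -586, -120], "angular": [0, 0, 7], "fingers": 0.9},
    {"slide": [55, -586, -120], "angular": [0, 0, 7], "fingers": 0.9},
    {"slide": [55, -586, -120], "angular": [0, 0, 7], "fingers": 0.9},
    {"slide": [55, -586, -120], "angular": [0, 0, 7], "fingers": 0.9},
    {"slide": [55, -586, -120], "angular": [0, 0, 7], "fingers": 0.9}
  ],
  "squeeze": 30
}}

```text
clock: 21.47
tcp_pos: [0.4312, 0.1142, 0.1355]
orientation: [-0.0, 0.001, 1.0, 0.0]
wrist_force: [0.3, -0.6, -0.7]
finger_gap: 0.0218
grip_force: 29.8
```

```bash
python3 - <<'E'
from h import *
go(.4405,-.1800,.14,180)
E
```

```text
t 21.47 tcp [431.2 114.2 135.5] yaw 179.92 slide [  -9.6 -294.2   -4.6] ang [ 0.  -0.  -0.1]
```

>>> {"method": "jog_arm", "body": {
  "moves": [
    {"slide": [-9, -294, 0], "angular": [0, 0, 0], "fingers": 0.9},
    {"slide": [-9, -294, 0], "angular": [0, 0, 0], "fingers": 0.9},
    {"slide": [-9, -294, 0], "angular": [0, 0, 0], "fingers": 0.9},
    {"slide": [-9, -294, 0], "angular": [0, 0, 0], "fingers": 0.9},
    {"slide": [-9, -294, 0], "angular": [0, 0, 0], "fingers": 0.9},
    {"slide": [-9, -294, 0], "angular": [0, 0, 0], "fingers": 0.9},
    {"slide": [-9, -294, 0], "angular": [0, 0, 0], "fingers": 0.9},
    {"slide": [-9, -294, 0], "angular": [0, 0, 0], "fingers": 0.9},
    {"slide": [-9, -294, 0], "angular": [0, 0, 0], "fingers": 0.9},
    {"slide": [-9, -294, 0], "angular": [0, 0, 0], "fingers": 0.9}
  ],
  "squeeze": 30
}}

```text
clock: 22.3
tcp_pos: [0.4395, -0.1781, 0.1347]
orientation: [-0.001, 0.002, 1.0, 0.001]
wrist_force: [0.3, 0.9, -0.9]
finger_gap: 0.0217
grip_force: 29.9
```

```bash
cat > m.py <<'E'
from h import *
def green(p,zt,st):
    m=mask(p,'green'); m[:,:190]=0; m[:,340:]=0; m[:110]=0; m=cv2.morphologyEx(m,cv2.MORPH_OPEN,np.ones((3,3),np.uint8))
    n,_,s,c=cv2.connectedComponentsWithStats(m)
    for i in range(1,n):
        if s[i,4]>60: print('green',c[i].round(),s[i].tolist(),toworld(p,c[i],zt,st).round(4))
def col(p,kind,rows):
    m=mask(p,kind)
    for r in rows:
        x=np.where(m[r,150:370])[0]+150
        if len(x): print(kind,r,x.min(),x.max(),len(x))
def rowsc(p,kind,cols):
    m=mask(p,kind)
    for c in cols:
        y=np.where(m[100:340,c])[0]+100
        if len(y): print(kind,'col',c,y.min(),y.max(),len(y))
E
python3 - <<'E'
from m import *
st=get_state(); p=read_camera("wrist"); save(p,'w15.png'); z=st["tcp_pos"][2]
green(p,z+.0227-.002,st); print(tip_of('strip_mid',p)[:1])
col(p,'brass',range(130,260,15)); col(p,'red',range(130,240,15)); rowsc(p,'red',range(215,290,10)); rowsc(p,'brass',range(225,290,8))
print([toworld(p,(c,170),.068,st).round(4) for c in (225,285)])
go(.4405,-.1800,.0853,180)
E
```

```text
green [255. 257.] [238, 175, 35, 169, 5191] [ 0.4256 -0.1771  0.1554]
[]
brass 145 214 285 72
brass 160 214 285 72
brass 175 216 285 20
brass 190 215 285 28
brass 205 217 284 26
brass 220 218 284 28
brass 235 217 279 8
brass 250 231 278 11
red 145 202 290 15
red 160 203 289 15
red 175 203 289 16
red 190 204 288 14
red 205 205 288 15
red 220 206 288 15
red 235 206 216 11
red col 215 132 244 64
red col 225 132 141 10
red col 235 132 141 10
red col 245 132 141 10
red col 255 132 141 10
red col 265 132 141 10
red col 275 132 141 10
red col 285 132 234 49
brass col 225 142 234 93
brass col 233 142 339 108
brass col 241 142 333 31
brass col 249 142 174 21
brass col 257 142 174 25
brass col 265 142 174 25
brass col 273 142 339 176
brass col 281 142 234 93
[array([ 0.4076, -0.1964,  0.068 ]), array([ 0.4078, -0.1574,  0.068 ])]
t 22.4 tcp [ 439.5 -176.8  134.6] yaw 179.97 slide [-1.1 -3.3 49.3] ang [ 0.1 -0.1 -0. ]
```

Brass centre is at about (0,−4) mm in the tool frame and the strip about (−2,−1) mm. So I shift (+2,−3) and lower 49 mm.

>>> {"method": "jog_arm", "body": {
  "moves": [
    {"slide": [2, -3, 15], "angular": [0, 0, 0], "fingers": 0.9},
    {"slide": [2, -3, 30], "angular": [0, 0, 0], "fingers": 0.9},
    {"slide": [2, -3, 39], "angular": [0, 0, 0], "fingers": 0.9},
    {"slide": [2, -3, 45], "angular": [0, 0, 0], "fingers": 0.9},
    {"slide": [2, -3, 49], "angular": [0, 0, 0], "fingers": 0.9},
    {"slide": [2, -3, 49], "angular": [0, 0, 0], "fingers": 0.9},
    {"slide": [2, -3, 49], "angular": [0, 0, 0], "fingers": 0.9}
  ],
  "squeeze": 30
}}

```text
clock: 22.98
tcp_pos: [0.4381, -0.1807, 0.0859]
orientation: [-0.001, 0.001, 1.0, 0.0]
wrist_force: [0.8, -0.1, 0.4]
finger_gap: 0.0216
grip_force: 30.0
```

>>> {"method": "jog_arm", "body": {
  "moves": [
    {"slide": [0, 0, 1], "angular": [0, 0, 0], "fingers": 0.9},
    {"slide": [0, 0, 2], "angular": [0, 0, 0], "fingers": 0.9},
    {"slide": [0, 0, 2], "angular": [0, 0, 0], "fingers": 0.9}
  ],
  "squeeze": 30
}}

```text
clock: 23.23
tcp_pos: [0.4383, -0.1811, 0.0851]
orientation: [-0.0, 0.001, 1.0, 0.0]
wrist_force: [-2.3, 3.1, 11.2]
finger_gap: 0.0215
grip_force: 31.5
```

>>> {"method": "jog_arm", "body": {
  "moves": [
    {"slide": [0, 0, -1], "angular": [0, 0, 0], "fingers": 0.6},
    {"slide": [0, 0, -1], "angular": [0, 0, 0], "fingers": 0.3},
    {"slide": [0, 0, -1], "angular": [0, 0, 0], "fingers": 0},
    {"slide": [0, 0, -1], "angular": [0, 0, 0], "fingers": 0},
    {"slide": [0, 0, -1], "angular": [0, 0, 0], "fingers": 0},
    {"slide": [0, 0, -25], "angular": [0, 0, 0], "fingers": 0},
    {"slide": [0, 0, -60], "angular": [0, 0, 0], "fingers": 0},
    {"slide": [0, 0, -90], "angular": [0, 0, 0], "fingers": 0},
    {"slide": [0, 0, -90], "angular": [0, 0, 0], "fingers": 0},
    {"slide": [0, 0, -90], "angular": [0, 0, 0], "fingers": 0}
  ],
  "squeeze": 30
}}

```text
clock: 24.07
tcp_pos: [0.4393, -0.182, 0.1753]
orientation: [0.001, 0.001, 1.0, -0.001]
wrist_force: [-0.3, -0.9, -0.8]
finger_gap: 0.0852
grip_force: 0.0
```

```bash
python3 - <<'E'
from m import *
st=get_state(); p=read_camera("wrist"); save(p,'w16.png'); 
print(st["tcp_pos"],st["wrist_force"])
green(p,.106,st); print([(d["point"],d["p"],toworld(p,d["point"],.078,st)) for d in tip_of('strip_mid',p)[:1]])
print(blob(p,'brass',(256,190),.068,st,200),blob(p,'red',(256,190),.054,st,200))
E
```

```text
[ 0.43925807 -0.18199568  0.17526213] [-0.32733761 -0.92430609 -0.76644943]
green [256. 160.] [247, 147, 19, 28, 508] [ 0.4017 -0.1804  0.106 ]
green [256. 222.] [247, 177, 20, 90, 1523] [ 0.4447 -0.1802  0.106 ]
green [336. 278.] [332, 269, 8, 19, 131] [ 0.4886 -0.1219  0.106 ]
[([256.3, 199.1], 0.87, array([ 0.43665272, -0.18010641,  0.078     ]))]
{'c': [439.9, -180.1], 'size': [46.4, 100.6], 'long_deg': np.float32(0.1)} {'c': [439.9, -183.1], 'size': [60.4, 110.9], 'long_deg': np.float32(-0.0)}
```

```bash
python3 -c "
from workcell import *
print(hand_in())"
```

```text
the job is handed in; nothing more can be done
None
```

The stack is built in the order asked (black block, red plate, brass plate, strip), with my last camera readings putting each piece within about 4 mm of the one below, and I handed the job in at about 24 s of the 109 s without seeing the verdict.

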